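# Fold a nozzle box shut and stow it in its sloped case

### The arm

A 6-joint arm with a two-finger parallel gripper is mounted at the origin on the work surface. World frame = base frame: x ahead of the robot, y to its left, z up, the work surface at z = 0. Lengths are in m, angles in rad, forces in N, time in s.
With the tool pointing down it reaches from about 0.25 to 0.775 m from the base axis. Payload 4 kg.
Tool frame: the origin (TCP) lies between the finger pads; the fingertips stand 14 mm ahead of it and the grasp point (between the pads) lies 5 mm behind it (nose_length is the distance from the TCP to the fingertips, in m); z points along the fingers, y is the line along which they close (so a half turn about z gives the same grasp; the last joint's range is limited). The gripper opens to 94 mm and grips with 3 to 60 N. Pads are 16 mm wide; open, the fingers measure 119 mm over their backs; the gripper's body (75 mm by 177 mm) begins 78 mm behind the grasp point.
Start: joints at [-1.301, 0.087, 1.371, -0, 1.684, -0.103], TCP at [0.2, -0.512, 0.22] pointing down, gripper open.
Joint ranges: [-3.1, 3.1], [-0.76, 2.03], [0.27, 2.55], [-1.08, 4.22], [0.17, 2.65], [-2.57, 2.57]. Speed limits (rad/s): [2.79, 2.79, 3.14, 3.14, 3.14, 3.14].

### API

Orientations are given as [roll, pitch, yaw] about the fixed x, y, z axes, in that order (R = Rz(yaw) Ry(pitch) Rx(roll)).
In Python, from bench import * gives the robot as it stands.
- The arm moves only by the tool move_arm, never from a script. Its argument "steps" is one flat list of numbers, 7 for each row, row after row: the turn, a rotation vector about the world's x, y, z in rad, then the shift along the world's x, y, z in m, then the opening, from 0 (shut) to 1 (fully open). A call has 1 to 12 rows; each row is the pose to reach, as a shift and turn from the pose commanded when the call began; what a row does not reach only later rows make up. A row lasts 1/10 s, in which the tool goes at most 50 mm and 8.59 degrees, less where a joint would pass 70% of its speed; a pose out of reach is approached as far as the arm can. A call with a gripper value outside its range is refused whole. The fingers move at their own pace and stop on an object; the grip force is fixed at half the most. Time passes only in rows, so rows that repeat a pose let the fingers close. It gives the time, the measured TCP pose, the force, the opening and the grip force at its end, in the units of the state.
- get_obs(): the state, without advancing time (a new reading comes with each control period).
- snapshot(name): name is "side" or "top"; returns (picture, depth): 400x640x3 uint8, red, green, blue; 400x640 float32, m along the optical axis (not along the pixel's ray), 0 where there is no reading.
- camera_model(name): a dict with "fx", "fy", "cx", "cy" (pixels), "rvec" (rotation vector, rad) and "tvec" (3), from world to camera coordinates, as OpenCV has them. Camera axes: x right, y down, z forward; pixel columns grow to the right and rows downward; lengths in m; the calibration is good to about 2 mm. A picture is of the moment at which its call begins. camera_model takes no time and is no camera call.
- close_job(): hands the job in; it is judged then, once.
Trained networks look in the newest picture that a camera, given by its name, has taken for a name from the list of things; names that differ only in an ending like _2 or _b are one class to them, and where a whole thing is asked for, a point or a joint stands for the part that bears it (a point fixed in the world has none). Each returns a list of dicts, best first, with "score" (0 to 1); they miss things now and then, are a little off and sometimes report something else, mostly with a low value. They report only what shows in the picture. A call takes as long as a camera call.
- silhouettes(camera, target): "pixels" (400x640 bool, what is visible of it) and "uv" ([column, row] in pixels, amid what is visible of it).
- spot_point(camera, target): "uv" ([column, row] in pixels: a listed point, or the origin of a listed thing).
The state is a dict: "time": time; "joint_positions": joint angles; "qvel": joint speeds; "joint_torque": joint torques, N m; "tool_pos": TCP position; "ee_rot": TCP orientation; "wrist_force": force on the tool from outside, world axes, zero at the start; "wrist_torque": the same for the moment, N m; "width": finger opening in m; "finger_force": force on a finger pad.
Only numpy, scipy, OpenCV 4.12 (cv2) and the standard library are available. Lean on these libraries where they do the work, as an engineer would, in place of code of your own. Each camera call takes 0.05 s, during which the arm holds its last target. There are 200 camera calls.

### The job

Fold both lids of the open nozzle box fully shut while it is still on the bench, then lay the box lengthwise in the sloped storage case, keeping hold of it until it is down in the bay. Leave it lying flat on the bay's floor with both lids shut, and leave the other things on the bench where they are.

Things in the scene. Friction and masses are not known exactly. Their poses are not given: they have to be found in the camera images.
- nozzle_box: Loose black printed box, 0.3 to 0.65 kg, 140 mm long (its x), 60 mm wide (its y), with compartments of small brass nozzles; walls 30 mm high, 35 mm high in all with lids shut. Stands upright on the bench at the start. Origin: centre of its underside; z up out of the box. The same either way round. Grip it across its 60 mm width, by the two long walls.
- lid_a (a joint): Hinge of the half lid on the box's +y side, rad: 0 = shut, flat over the box, growing as it swings up and outwards to 2.4. Starts leaning outwards at 1.85 to 2.15. Hinge line along the box's x at y = +28 mm, z = 30 mm. Lightly stiff (0.015 N m, no spring or catch): the lid stays where it is left; a 1 N push inwards on its outer face swings it over, a light press from above shuts it.
- lid_b (a joint): Hinge of the half lid on the box's -y side: mirror image of lid_a, hinge line at y = -28 mm, z = 30 mm of the box; 0 = shut, growing as it opens upwards and outwards to -y; starts at 1.85 to 2.15.
- lid_a_edge (a point): Middle of the free long edge of lid_a, on its outer (top when shut) face. The lid is a stiff plate 140 mm long, 27 mm from hinge line to free edge, 5 mm thick; shut, it lies at z = 30 to 35 mm of the box and ends 1 mm from the box's middle line. Follow its arc when folding: a level push on a lid leaning far out may jam and slide the box.
- lid_b_edge (a point): The same point of lid_b, a plate of the same size.
- bay: Bay of the fixed grey storage case: a tray sloping 25 degrees, low end towards the robot (the case is turned up to 20 degrees either way). Origin: centre of the bay's floor, 56 mm above the bench; x up the slope along its length, y across, z normal to the floor. Clear inside 150 mm (x) by 68 mm (y). The floor plate is 6 mm thick, 160 by 78 mm. An open box does not fit in.
- bay_wall (a point): Middle of the top of the end wall at the bay's high end. The bay's walls are 5 mm thick and 42 mm high: whole end walls, but side walls only over the 35 mm next to each end, so that the middle 80 mm of both long sides is open down to the floor for fingers.
- spool: Bystander: loose filament spool lying flat, 170 mm across, 60 mm high, orange filament between black flanges. Origin: centre of its underside.
- caliper: Bystander: loose digital caliper lying flat, 200 mm long steel beam along its x, jaws across its -x end reaching 50 mm to -y, black slider, 14 mm high at most. Origin: under the middle of the slider, at bench level.
- glue: Bystander: loose upright white jar, 48 mm across, 110 mm high. Origin: centre of its underside.
- scraper: Bystander: loose flat scraper (spatula), 200 mm long along its x, lying on the bench. Origin: at bench level.

How it is judged:
On the way, in this order (a step that is already met when the one before it is completed fails the run):
1. both lids are folded shut while the box stands on the bench (value of joint each of lid_a, lid_b below 0.12 rad and horizontal distance between nozzle_box and bay above 0.12 m and height (world z) of nozzle_box below 0.01 m), for 0.2 s.
2. the box is down in the bay, within 15 mm of its floor, still held by the fingers (x of nozzle_box in the frame of bay between -0.012 and 0.012 m and y of nozzle_box in the frame of bay between -0.009 and 0.009 m and z of nozzle_box in the frame of bay between -0.005 and 0.015 m and value of joint each of lid_a, lid_b below 0.12 rad and contact force between the fingers and nozzle_box above 1 N), for 0.04 s.
At the end, for the whole second after the job is handed in: The box lies in the bay at rest: its underside's centre within 12 mm (along) and 9 mm (across) of the bay's centre and less than 4 mm above the floor, lengthwise within 0.1 rad and flat within 0.06 rad; both lids shut to within 0.12 rad; released (x of nozzle_box in the frame of bay between -0.012 and 0.012 m and y of nozzle_box in the frame of bay between -0.009 and 0.009 m and z of nozzle_box in the frame of bay between -0.005 and 0.004 m and value of joint each of lid_a, lid_b below 0.12 rad and angle between the x axis of nozzle_box and the x axis of bay, either way round below 0.1 rad and angle between the z axis of nozzle_box and the z axis of bay, either way round below 0.06 rad and linear speed of nozzle_box below 0.02 m/s); the robot touches nothing.
It fails at once if the spool is moved more than 30 mm (distance of spool from where it was at the start of the episode above 0.03 m).
It fails at once if the caliper is moved more than 30 mm (distance of caliper from where it was at the start of the episode above 0.03 m).
It fails at once if the glue is moved more than 30 mm (distance of glue from where it was at the start of the episode above 0.03 m).
It fails at once if the scraper is moved more than 30 mm (distance of scraper from where it was at the start of the episode above 0.03 m).
It also fails if it takes over 54 s, if anything falls off the work surface, if the arm or the gripper's body presses on something with over 40 N, if the wrist force passes 120 N, or if a joint passes its speed limit or range.

## Working session

There is one attempt and no reset: what is moved stays moved. The work goes in short steps, Python scripts to look and compute and a tool call to move; the robot and the scene stay as the last step left them, time stands still between calls to the robot, and variables do not carry over. Pictures are saved under pics/ and viewed, at most 10 in all, crops included, and the job is handed in when it is done.

Besides the shell and the picture viewer there is one more tool, called after "Request:" as name(argument=value, ...), one argument or row to a line, values as JSON. move_arm: Moves the arm, as the interface text tells. Its arguments: {"type":"object","properties":{"steps":{"type":"array"}},"required":["steps"]}

```bash
mkdir -p pics
cat > h.py <<'E'
from bench import *
import numpy as np, cv2
def cam(n):
    m=camera_model(n);R=cv2.Rodrigues(np.array(m['rvec'],float))[0];return m,R,np.array(m['tvec'],float).ravel()
def cloud(n,depth):
    m,R,t=cam(n);v,u=np.mgrid[0:400,0:640]
    P=np.stack([(u-m['cx'])/m['fx']*depth,(v-m['cy'])/m['fy']*depth,depth],-1)
    return (P-t)@R
def proj(n,P):
    m,R,t=cam(n);p=np.asarray(P)@R.T+t
    return np.stack([p[...,0]/p[...,2]*m['fx']+m['cx'],p[...,1]/p[...,2]*m['fy']+m['cy']],-1)
E
python3 - <<'E'
from h import *
for n in ('side','top'):
    im,d=snapshot(n);cv2.imwrite(f'pics/{n}0.png',im[:,:,::-1]);np.save(f'{n}0.npy',d);C=cloud(n,d)
    m,R,t=cam(n);print(n,'campos',-R.T@t,m['fx'])
    for k in ('nozzle_box','lid_a','bay','spool','caliper','glue','scraper'):
        for r in silhouettes(n,k)[:2]:
            M=r['pixels']&(d>0);print(k,round(r['score'],2),np.round(r['uv']),M.sum(),np.round(np.median(C[M],0),3),np.round(np.percentile(C[M],[2,98],axis=0),3).tolist())
    for k in ('lid_a_edge','lid_b_edge','bay_wall','bay','nozzle_box'):
        for r in spot_point(n,k)[:2]:
            u,v=np.round(r['uv']).astype(int);print('pt',k,round(r['score'],2),u,v,np.round(C[v,u],3))
print(get_obs())
E
```

```text
side campos [-0.08016095  1.09565391  0.9916158 ] 480.13902601961723
nozzle_box 0.61 [342. 184.] 860 [ 0.589 -0.234  0.027] [[0.522, -0.285, -0.001], [0.663, -0.168, 0.052]]
lid_a 0.84 [342. 177.] 294 [ 0.605 -0.259  0.04 ] [[0.544, -0.331, -0.004], [0.68, -0.229, 0.054]]
lid_a 0.64 [345. 188.] 120 [ 0.567 -0.193  0.041] [[0.519, -0.237, 0.015], [0.628, -0.167, 0.052]]
bay 0.94 [279. 240.] 1344 [0.596 0.174 0.06 ] [[0.506, 0.137, 0.023], [0.658, 0.219, 0.122]]
spool 0.84 [372. 235.] 2211 [0.359 0.03  0.057] [[0.291, -0.07, -0.0], [0.445, 0.082, 0.062]]
caliper 0.69 [295. 220.] 390 [0.651 0.006 0.006] [[0.593, -0.026, -0.004], [0.785, 0.039, 0.015]]
caliper 0.51 [339. 175.] 300 [ 0.61  -0.259  0.039] [[0.545, -0.341, -0.005], [0.698, -0.229, 0.054]]
glue 0.77 [219. 277.] 626 [0.655 0.416 0.068] [[0.645, 0.388, 0.003], [0.682, 0.429, 0.11]]
scraper 0.51 [354. 166.] 232 [ 0.63  -0.412  0.002] [[0.586, -0.526, -0.006], [0.674, -0.358, 0.019]]
pt lid_a_edge 0.45 341 188 [ 0.578 -0.189  0.035]
pt lid_b_edge 0.72 343 173 [ 0.605 -0.259  0.053]
pt bay_wall 0.91 261 220 [ 0.758  0.06  -0.002]
[... 1650 characters left out ...]
  0.047]
{'time': 1.3, 'joint_positions': array([-1.30106153e+00,  8.71790772e-02,  1.37068682e+00, -2.32868086e-05,
        1.68359453e+00, -1.03086827e-01]), 'qvel': array([-0.00099842, -0.00027715,  0.00125693, -0.00129702, -0.00200703,
        0.00114736]), 'joint_torque': array([ 1.54084155e-04, -3.40038514e+01, -3.02596021e+01,  7.17246509e-02,
        2.38086825e-02, -6.99765621e-06]), 'tool_pos': array([ 0.20033556, -0.51223982,  0.21952402]), 'ee_rot': array([3.14146352e+00, 3.66216988e-05, 3.72819002e-01]), 'wrist_force': array([-0.39114881,  0.74407328, -0.27106159]), 'wrist_torque': array([-0.04940571, -0.0553725 ,  0.0746071 ]), 'finger_force': 0.0, 'width': 0.09435382034031926}
```

Run:
```python
from h import *
a=cv2.imread('pics/top0.png');b=cv2.imread('pics/side0.png')
A=cv2.resize(a[115:215,230:450],(792,360),interpolation=cv2.INTER_CUBIC)
B=cv2.resize(b[145:280,240:400],None,fx=1.75,fy=1.75,interpolation=cv2.INTER_CUBIC)
o=np.zeros((600,792,3),np.uint8);o[:360]=A;o[362:362+min(238,B.shape[0]),:B.shape[1]]=B[:238];
cv2.imwrite('pics/m0.png',o)
# top: heights & fits
for n in ('top','side'):
    d=np.load(f'{n}0.npy');C=cloud(n,d)
    x,y,z=C[...,0],C[...,1],C[...,2]
    # lids: high pts near the box
    for nm,M in (('box all',(abs(x-.595)<.11)&(abs(y+.225)<.085)&(z>.012)&(d>0)),('bay',(abs(x-.59)<.13)&(abs(y-.175)<.075)&(z>.012)&(d>0))):
        P=C[M];r=cv2.minAreaRect(P[:,:2].astype(np.float32));print(n,nm,M.sum(),np.round(r[0],3),np.round(r[1],3),round(r[2],1))
        for lo,hi in ((.012,.022),(.022,.032),(.032,.042),(.042,.05),(.05,.07)):
            Q=P[(P[:,2]>lo)&(P[:,2]<hi)]
            if nm=='box all':
                for s in(1,-1):
                    e=Q[((Q[:,0]-.595)*.34+(Q[:,1]+.23))*s>.0]
                    if len(e)>8:
                        w,v=np.linalg.eigh(np.cov(e[:,:2].T));print('  ',lo,s,len(e),np.round(e.mean(0),3),round(np.degrees(np.arctan2(v[1,1],v[0,1]))%180,1))
```

```text
top box all 614 [ 0.596 -0.234] [0.14  0.104] 23.1
   0.012 1 41 [ 0.631 -0.22   0.016] 169.6
   0.012 -1 41 [ 0.576 -0.248  0.017] 2.2
   0.022 1 56 [ 0.626 -0.21   0.028] 173.2
   0.022 -1 71 [ 0.566 -0.253  0.028] 173.2
   0.032 1 79 [ 0.615 -0.206  0.037] 164.0
   0.032 -1 71 [ 0.576 -0.255  0.037] 170.2
   0.042 1 74 [ 0.602 -0.195  0.047] 175.9
   0.042 -1 58 [ 0.577 -0.255  0.046] 157.2
   0.05 1 53 [ 0.606 -0.204  0.053] 156.3
   0.05 -1 70 [ 0.593 -0.265  0.054] 5.2
top bay 1268 [0.588 0.173] [0.165 0.079] 2.2
side box all 688 [ 0.59  -0.223] [0.14  0.099] 22.7
   0.012 1 95 [ 0.61  -0.204  0.017] 168.7
   0.012 -1 73 [ 0.57  -0.249  0.017] 164.5
   0.022 1 76 [ 0.622 -0.211  0.027] 159.6
   0.022 -1 90 [ 0.571 -0.255  0.027] 176.5
   0.032 1 65 [ 0.608 -0.205  0.037] 154.1
   0.032 -1 85 [ 0.584 -0.258  0.037] 179.4
   0.042 1 72 [ 0.601 -0.195  0.046] 160.4
   0.042 -1 76 [ 0.585 -0.26   0.046] 0.7
   0.05 1 25 [ 0.615 -0.204  0.052] 152.9
   0.05 -1 31 [ 0.575 -0.264  0.052] 169.1
side bay 1477 [0.586 0.178] [0.166 0.086] 2.9
```

View pics/m0.png

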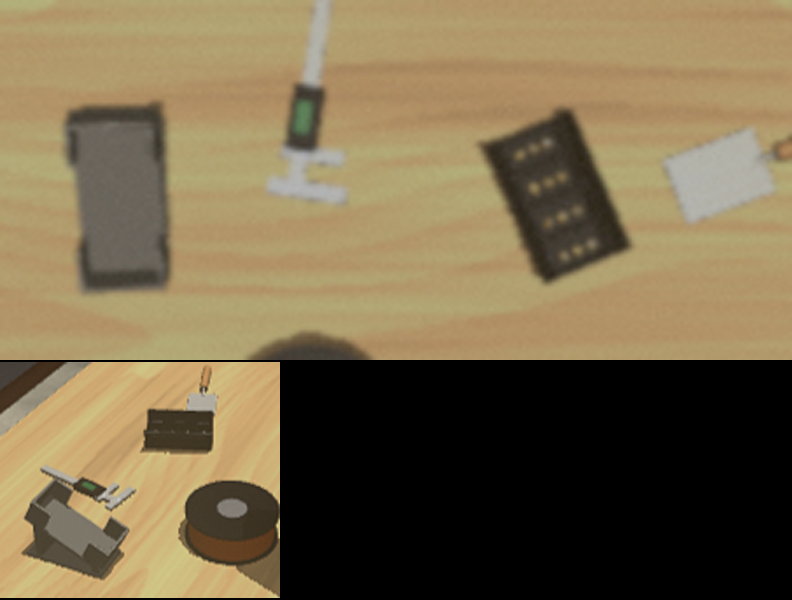

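```bash
cat > fit.py <<'E'
from h import *
from scipy.optimize import least_squares
def Rz(a): c,s=np.cos(a),np.sin(a);return np.array([[c,-s,0],[s,c,0],[0,0,1]])
def Ry(a): c,s=np.cos(a),np.sin(a);return np.array([[c,0,s],[0,1,0],[-s,0,c]])
def Rx(a): c,s=np.cos(a),np.sin(a);return np.array([[1,0,0],[0,c,-s],[0,s,c]])
def sdb(P,c,h,R=np.eye(3)):
    q=abs((P-c)@R)-h
    return np.linalg.norm(np.maximum(q,0),axis=1)+np.minimum(q.max(1),0)
def boxd(p,W):
    x,y,yaw,ta,tb,hi=p;P=(W-[x,y,0])@Rz(yaw);D=[sdb(P,[0,0,hi/2],[.07,.03,hi/2])]
    for s in(1,-1):
        D.append(sdb(P,[0,s*.029,.015],[.07,.001,.015]));D.append(sdb(P,[s*.069,0,.015],[.001,.03,.015]))
        t=(ta,tb)[s<0];d=np.array([0,-s*np.cos(t),np.sin(t)]);n=np.array([0,s*np.sin(t),np.cos(t)])
        D.append(sdb(P,np.array([0,s*.028,.03])+d*.0135+n*.0025,[.07,.0135,.0025],np.stack([np.array([1.,0,0]),d,n],1)))
    return np.min(D,0)
def bayd(p,W):
    x,y,yaw,dz=p;R=Rz(yaw)@Ry(-np.radians(25));P=(W-[x,y,.056+dz])@R
    D=[sdb(P,[0,0,-.003],[.08,.039,.003])]
    for s in(1,-1):
        D.append(sdb(P,[s*.0775,0,.021],[.0025,.039,.021]))
        for e in(1,-1): D.append(sdb(P,[e*.0575,s*.0365,.021],[.0175,.0025,.021]))
    return np.min(D,0)
def fit(f,p0,W):
    r=least_squares(lambda p:f(p,W),p0,loss='cauchy',f_scale=.003);d=abs(f(r.x,W))
    return r.x,np.median(d),np.mean(d<.005)
def pts(n,d,c,h,zmin=.01):
    C=cloud(n,d);M=(abs(C-[c[0],c[1],0])[...,:2]<h).all(-1)&(C[...,2]>zmin)&(d>0);return C[M]
E
python3 - <<'E'
from fit import *
D={n:np.load(f'{n}0.npy') for n in('top','side')}
for nm,f,c,h,p0,zm in(('box',boxd,(.595,-.23),(.1,.08),[.594,-.23,.4,2,2,.015],.008),('bay',bayd,(.59,.175),(.12,.06),[.59,.175,.04,0],.04)):
    W={n:pts(n,D[n],c,h,zm) for n in D};W['both']=np.vstack(list(W.values()))
    for n in W: x,m,k=fit(f,p0,W[n]);print(nm,n,len(W[n]),np.round(x,4),round(m,4),round(k,2))
E
```

```text
box top 693 [ 0.5933 -0.229   0.3969  2.0758  1.8928  0.0137] 0.0014 0.86
box side 748 [ 0.5907 -0.2234  0.4039  4.5254  1.9988  0.0133] 0.0019 0.76
box both 1441 [ 0.5921 -0.2265  0.4036  2.0945  1.8992  0.0148] 0.0018 0.88
bay top 1002 [0.5983 0.1739 0.0363 0.0038] 0.0013 0.99
bay side 1191 [ 5.925e-01  1.777e-01  3.460e-02 -4.000e-04] 0.0013 0.96
bay both 2193 [0.594  0.1765 0.0344 0.0015] 0.0015 0.98
```

The top view shows the bay at about (270,168) px, yaw about +2°, and the box at (383,170) px, yaw about +23°. Both lids lean outwards, and the model fit agrees with the picture. I'll move beside lid_a with the fingers shut.

Request:
move_arm(
  steps=[0, 0, 0.027, 0.367, 0.345, -0.06, 0, 0, 0, 0.027, 0.367, 0.345, -0.06, 0, 0, 0, 0.027, 0.367, 0.345, -0.06, 0, 0, 0, 0.027, 0.367, 0.345, -0.06, 0, 0, 0, 0.027, 0.367, 0.345, -0.06, 0, 0, 0, 0.027, 0.367, 0.345, -0.06, 0, 0, 0, 0.027, 0.367, 0.345, -0.06, 0, 0, 0, 0.027, 0.367, 0.345, -0.06, 0, 0, 0, 0.027, 0.367, 0.345, -0.06, 0, 0, 0, 0.027, 0.367, 0.345, -0.06, 0, 0, 0, 0.027, 0.367, 0.345, -0.08, 0, 0, 0, 0.027, 0.367, 0.345, -0.11, 0],
)

```text
time: 2.5
tool_pos: [0.5702, -0.1657, 0.1107]
ee_rot: [3.138, -0.004, 0.404]
wrist_force: [-0.4, -1.4, -0.1]
width: 0.0023
finger_force: 0.0
```

Request:
move_arm(
  steps=[0, 0, 0, 0, 0, -0.045, 0, 0, 0, 0, 0, 0, -0.056, 0, 0, 0, 0, 0.004, -0.009, -0.054, 0, 0, 0, 0, 0.0065, -0.0155, -0.05, 0, 0, 0, 0, 0.009, -0.021, -0.047, 0, 0, 0, 0, 0.0115, -0.0265, -0.046, 0, 0, 0, 0, 0.0135, -0.032, -0.048, 0, 0, 0, 0, 0.0155, -0.037, -0.052, 0, 0, 0, 0, 0.017, -0.0405, -0.056, 0, 0, 0, 0, 0.018, -0.0425, -0.06, 0, 0, 0, 0, 0.018, -0.0425, -0.0615, 0, 0, 0, 0, 0.018, -0.0425, -0.0615, 0],
)

```text
time: 3.7
tool_pos: [0.586, -0.211, 0.0492]
ee_rot: [3.138, -0.001, 0.4]
wrist_force: [-1.1, -2.7, 6.0]
width: 0.0005
finger_force: 3.3
```

Run:
```python
from h import *
a,_=snapshot('side')
print(get_obs()['tool_pos'],get_obs()['wrist_force'])
cv2.imwrite('pics/s1.png',cv2.resize(a[110:230,270:430],None,fx=4,fy=4,interpolation=cv2.INTER_CUBIC)[:,:,::-1])
```

```text
[ 0.58596213 -0.2110437   0.04925655] [-0.36061015 -2.17970157  6.39301019]
```

View pics/s1.png

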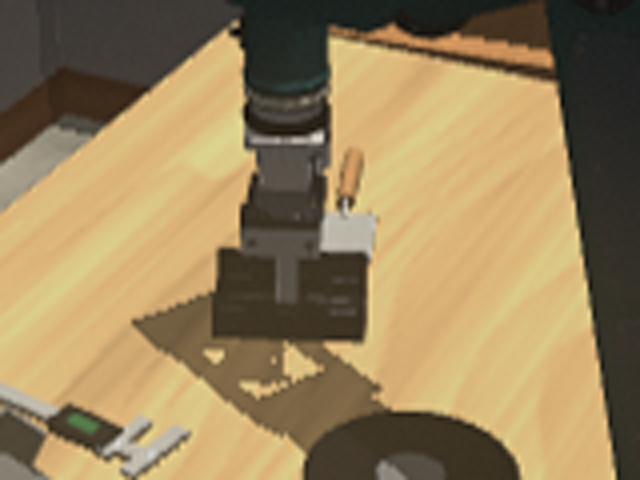

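Request:
move_arm(
  steps=[0, 0, 0, 0, 0, 0.04, 0, 0, 0, 0, 0, 0, 0.055, 0, 0, 0, 0, 0.0165, -0.04, 0.055, 0, 0, 0, 0, 0.0335, -0.079, 0.055, 0, 0, 0, 0, 0.0335, -0.079, 0.055, 0, 0, 0, 0, 0.0335, -0.079, 0.02, 0, 0, 0, 0, 0.0335, -0.079, 0.0055, 0, 0, 0, 0, 0.0335, -0.079, 0.0055, 0],
)

```text
time: 4.55
tool_pos: [0.616, -0.2865, 0.0487]
ee_rot: [-3.134, 0.006, 0.4]
wrist_force: [-0.0, 0.3, 0.1]
width: 0.0005
finger_force: 0.0
```

Request:
move_arm(
  steps=[0, 0, 0, -0.0025, 0.0055, 0, 0, 0, 0, 0, -0.0045, 0.011, 0.002, 0, 0, 0, 0, -0.007, 0.0165, 0.006, 0, 0, 0, 0, -0.009, 0.021, 0.009, 0, 0, 0, 0, -0.0115, 0.0265, 0.01, 0, 0, 0, 0, -0.0135, 0.032, 0.008, 0, 0, 0, 0, -0.0155, 0.037, 0.004, 0, 0, 0, 0, -0.017, 0.0405, 0, 0, 0, 0, 0, -0.018, 0.0425, -0.004, 0, 0, 0, 0, -0.018, 0.0425, -0.006, 0, 0, 0, 0, -0.018, 0.0425, -0.006, 0],
)

```text
time: 5.65
tool_pos: [0.6008, -0.2453, 0.0492]
ee_rot: [-3.14, -0.001, 0.4]
wrist_force: [-3.1, 3.6, 10.7]
width: 0.0007
finger_force: 5.1
```

Request:
move_arm(
  steps=[0, 0, 0, 0, 0, 0.01, 0, 0, 0, 0, -0.008, 0.0185, 0.008, 0, 0, 0, 0, -0.008, 0.0185, -0.0005, 0, 0, 0, 0, -0.008, 0.0185, -0.0005, 0, 0, 0, 0, -0.008, 0.0185, -0.0005, 0, 0, 0, 0, -0.008, 0.0185, 0.05, 0, 0, 0, 0, -0.05, -0.02, 0.07, 0.5, 0, 0, 0, -0.09, -0.04, 0.09, 1, 0, 0, 0, -0.13, -0.06, 0.1, 1, 0, 0, 0, -0.16, -0.08, 0.1, 1, 0, 0, 0, -0.2, -0.09, 0.1, 1, 0, 0, 0, -0.2, -0.09, 0.1, 1],
)

```text
time: 6.85
tool_pos: [0.3966, -0.3378, 0.1463]
ee_rot: [-3.14, 0.003, 0.394]
wrist_force: [0.3, -0.3, -0.5]
width: 0.0451
finger_force: 0.0
```

```bash
cat >> fit.py <<'E'
def shutd(p,W):
    x,y,yaw=p;return sdb((W-[x,y,0])@Rz(yaw),[0,0,.0175],[.07,.03,.0175])
E
python3 - <<'E'
from fit import *
W={}
for n in('top','side'):
    im,d=snapshot(n);np.save(f'{n}1.npy',d);cv2.imwrite(f'pics/{n}1.png',im[:,:,::-1])
    W[n]=pts(n,d,(.593,-.228),(.09,.07),.012);P=W[n]
    P=P[P[:,2]<.075];W[n]=P
    print(n,len(P),np.percentile(P[:,2],[50,90,99]),cv2.minAreaRect(P[:,:2].astype(np.float32)))
W['b']=np.vstack(list(W.values()))
for n in W: x,m,k=fit(shutd,[.593,-.228,.4],W[n]);print(n,np.round(x,4),m,k)
a=cv2.imread('pics/top1.png')[130:215,330:440];b=cv2.imread('pics/side1.png')[145:215,300:410]
f=lambda q:cv2.resize(q,None,fx=3.5,fy=3.5,interpolation=cv2.INTER_CUBIC)
A,B=f(a),f(b);o=np.zeros((max(len(A),len(B)),A.shape[1]+B.shape[1],3),np.uint8);o[:len(A),:A.shape[1]]=A;o[:len(B),A.shape[1]:]=B;cv2.imwrite('pics/m1.png',o)
E
```

```text
top 768 [0.0341977  0.03939852 0.04255855] ((0.5942103862762451, -0.22944283485412598), (0.13980776071548462, 0.061973314732313156), 22.81536293029785)
side 498 [0.03106261 0.03482373 0.03728854] ((0.5902959704399109, -0.2223568558692932), (0.13921195268630981, 0.06455088406801224), 24.8477783203125)
top [ 0.5933 -0.2302  0.3996] 0.00221588472879378 0.85546875
side [ 0.5912 -0.2269  0.417 ] 0.002370346955145807 0.8855421686746988
b [ 0.5921 -0.2282  0.4156] 0.0023777000007209927 0.8641390205371248
```

View pics/m1.png

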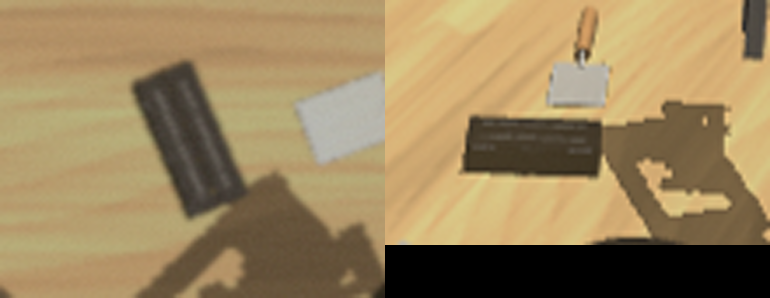

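Request:
move_arm(
  steps=[0, 0, 0.005, 0.192, 0.1075, 0, 1, 0, 0, 0.005, 0.192, 0.1075, 0, 1, 0, 0, 0.005, 0.192, 0.1075, 0, 1, 0, 0, 0.005, 0.192, 0.1075, 0, 1, 0, 0, 0.005, 0.192, 0.1075, 0, 1, 0, 0, 0.005, 0.192, 0.1075, -0.04, 1, 0, 0, 0.005, 0.192, 0.1075, -0.08, 1, 0, 0, 0.005, 0.192, 0.1075, -0.08, 1, 0, 0, 0.005, 0.192, 0.1075, -0.08, 1],
)

```text
time: 7.85
tool_pos: [0.593, -0.2277, 0.0662]
ee_rot: [-3.139, 0.002, 0.406]
wrist_force: [0.4, -0.6, 1.3]
width: 0.0943
finger_force: 0.0
```

Request:
move_arm(
  steps=[0, 0, 0, 0, 0, -0.02, 1, 0, 0, 0, 0, 0, -0.04, 1, 0, 0, 0, 0, 0, -0.048, 1, 0, 0, 0, 0, 0, -0.048, 1, 0, 0, 0, 0, 0, -0.048, 0.5, 0, 0, 0, 0, 0, -0.048, 0.5, 0, 0, 0, 0, 0, -0.048, 0.5, 0, 0, 0, 0, 0, -0.048, 0.5, 0, 0, 0, 0, 0, -0.048, 0.5, 0, 0, 0, 0, 0, -0.048, 0.5],
)

```text
time: 8.85
tool_pos: [0.5931, -0.229, 0.02]
ee_rot: [3.141, -0.001, 0.405]
wrist_force: [0.1, -0.4, 1.5]
width: 0.0597
finger_force: 30.0
```

Run:
```python
from fit import *
R=Rz(.035)@Ry(-np.radians(25));B=np.array([.595,.176,.056])
print('rv',cv2.Rodrigues(R@Rz(.405).T)[0].ravel())
for h in(.12,.07,.02,.004,0): print(h,np.round(B+R@[0,0,h+.02],4),np.round(B+R@[0,0,h+.02]-[.5925,-.2285,.020],4))
print(R)
```

```text
rv [ 0.09575895 -0.42822288 -0.36408439]
0.12 [0.5359 0.1739 0.1829] [-0.0566  0.4024  0.1629]
0.07 [0.557  0.1747 0.1376] [-0.0355  0.4032  0.1176]
0.02 [0.5781 0.1754 0.0923] [-0.0144  0.4039  0.0723]
0.004 [0.5849 0.1756 0.0778] [-0.0076  0.4041  0.0578]
0 [0.5866 0.1757 0.0741] [-0.0059  0.4042  0.0541]
[[ 0.90575273 -0.03499285 -0.42235943]
 [ 0.0317143   0.99938756 -0.01478862]
 [ 0.42261826  0.          0.90630779]]
```

Request:
move_arm(
  steps=[0, 0, 0, 0, 0, 0.02, 0.5, 0, 0, 0, 0, 0, 0.05, 0.5, 0, 0, 0, 0, 0.005, 0.09, 0.5, 0, 0, 0, -0.005, 0.025, 0.125, 0.5, 0, 0, 0, -0.01, 0.06, 0.15, 0.5, 0.01, -0.04, -0.035, -0.017, 0.1, 0.163, 0.5, 0.02, -0.086, -0.073, -0.024, 0.145, 0.163, 0.5, 0.03, -0.128, -0.109, -0.031, 0.19, 0.163, 0.5, 0.043, -0.193, -0.164, -0.038, 0.235, 0.163, 0.5, 0.058, -0.257, -0.218, -0.044, 0.28, 0.163, 0.5, 0.072, -0.321, -0.273, -0.05, 0.325, 0.163, 0.5, 0.084, -0.375, -0.32, -0.054, 0.365, 0.163, 0.5],
)

```text
time: 10.05
tool_pos: [0.5365, 0.1378, 0.1807]
ee_rot: [3.134, -0.381, 0.08]
wrist_force: [1.0, -0.5, -3.8]
width: 0.0599
finger_force: 30.0
```

Request:
move_arm(
  steps=[0.012, -0.053, -0.044, -0.0025, 0.037, 0, 0.5, 0.012, -0.053, -0.044, -0.0025, 0.037, 0, 0.5, 0.012, -0.053, -0.044, -0.0025, 0.037, 0, 0.5, 0.012, -0.053, -0.044, -0.0025, 0.037, 0, 0.5, 0.012, -0.053, -0.044, -0.0025, 0.037, 0, 0.5],
)

```text
time: 10.55
tool_pos: [0.5366, 0.1718, 0.1821]
ee_rot: [3.142, -0.435, 0.033]
wrist_force: [-0.3, 0.3, -3.7]
width: 0.0599
finger_force: 30.0
```

```bash
cat > see.py <<'E'
from fit import *
o=get_obs();T=o['tool_pos'];r=o['ee_rot'];Rt=Rz(r[2])@Ry(r[1])@Rx(r[0]);print(T,r,'toolz',Rt[:,2],'toolx',Rt[:,0])
Rb=Rz(.035)@Ry(-np.radians(25));print('tool in bay',Rb.T@(T-[.595,.176,.056]))
print('axes dev', np.round(Rb.T@Rt,3))
def held(p,W):  # box frame offset along tool x, yaw
    Rr=Rt@np.diag([1,-1,-1.]);R=Rr@Rz(p[2]);return sdb((W-T)@R,[p[0],p[1],-.02+.0175],[.07,.03,.0175])
for n in('top','side'):
    im,d=snapshot(n);cv2.imwrite(f'pics/{n}2.png',im[:,:,::-1]);C=cloud(n,d)[d>0]
    L=(C-[.595,.176,.056])@Rb
    W=C[(abs(L[:,0])<.1)&(abs(L[:,1])<.06)&(L[:,2]>.006)&(L[:,2]<.055)|(abs(L[:,0])<.07)&(abs(L[:,1])<.034)&(abs(L[:,2])<.006)]
    Q=(C-T)@(Rt@np.diag([1,-1,-1.]));H=C[(abs(Q[:,0])<.1)&(abs(Q[:,1])<.05)&(Q[:,2]>-.028)&(Q[:,2]<.018)&~((abs(Q[:,0])<.02)&(abs(Q[:,1])>.02))&~((abs(Q[:,0])<.02)&(Q[:,2]>.0))]
    print(n,'bay',len(W),fit(bayd,[.595,.176,.035,0],W),'box',len(H),fit(held,[0,0,0],H))
a=cv2.imread('pics/top2.png')[110:230,200:330];b=cv2.imread('pics/side2.png')[150:290,220:350]
f=lambda q:cv2.resize(q,(390,390),interpolation=cv2.INTER_CUBIC)
cv2.imwrite('pics/m2.png',np.hstack([f(a),f(b)]))
E
python3 see.py
```

```text
[0.53663372 0.17181052 0.1820598 ] [ 3.14158635 -0.43493679  0.03271618] toolz [ 0.42112781  0.01377631 -0.90689668] toolx [0.90641137 0.02966491 0.42135308]
tool in bay [ 0.00027689 -0.00214451  0.13896248]
axes dev [[ 1.    -0.002 -0.001]
 [-0.002 -1.    -0.001]
 [-0.001  0.001 -1.   ]]
top bay 438 (array([0.59382363, 0.17407759, 0.04166671, 0.00340609]), np.float64(0.0010045407110487793), np.float64(1.0)) box 417 (array([ 0.00024262, -0.00028751, -0.00185594]), np.float64(0.0013712202086774115), np.float64(0.9256594724220624))
side bay 1133 (array([ 0.59299636,  0.17771108,  0.03169278, -0.00060697]), np.float64(0.0012561386532888553), np.float64(0.999117387466902)) box 681 (array([-0.00209911,  0.00210363, -0.00115659]), np.float64(0.0013921127651962961), np.float64(0.9853157121879589))
```

View pics/m2.png

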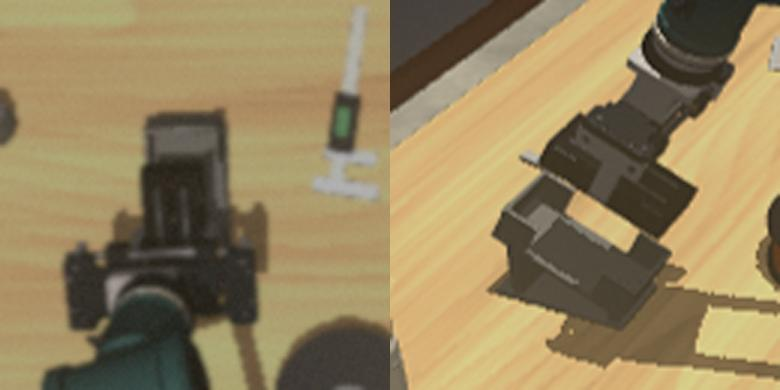

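Request:
move_arm(
  steps=[0, 0, 0, 0.0085, 0.0015, -0.018, 0.5, 0, 0, 0, 0.017, 0.0015, -0.036, 0.5, 0, 0, 0, 0.0255, 0.002, -0.0545, 0.5, 0, 0, 0, 0.0305, 0.002, -0.064, 0.5, 0, 0, 0, 0.0345, 0.002, -0.0725, 0.5, 0, 0, 0, 0.0385, 0.0025, -0.0815, 0.5, 0, 0, 0, 0.0385, 0.0025, -0.0815, 0.5, 0, 0, 0, 0.0385, 0.0025, -0.0815, 0.5],
)

```text
time: 11.45
tool_pos: [0.575, 0.1758, 0.1013]
ee_rot: [-3.141, -0.436, 0.035]
wrist_force: [-0.3, 0.2, -3.7]
width: 0.0593
finger_force: 30.0
```

```bash
python3 see.py; python3 -c "
from h import *
print(get_obs()['wrist_force'],get_obs()['wrist_torque'])"
```

```text
[0.57501994 0.17578721 0.10131993] [-3.14098013 -0.43649261  0.03464585] toolz [ 0.42248854  0.01525622 -0.90623986] toolx [0.90569619 0.03139118 0.42276354]
tool in bay [0.00104929 0.0004865  0.04951572]
axes dev [[ 1. -0.  0.]
 [-0. -1.  0.]
 [ 0. -0. -1.]]
top bay 300 (array([0.59241821, 0.17466123, 0.0394033 , 0.00420044]), np.float64(0.0016650799842975982), np.float64(0.8133333333333334)) box 494 (array([ 0.0073011 ,  0.00020353, -0.02294034]), np.float64(0.002889770369151577), np.float64(0.7327935222672065))
side bay 722 (array([0.5926382 , 0.1765031 , 0.04111491, 0.00397482]), np.float64(0.0017814453254425904), np.float64(0.7825484764542936)) box 783 (array([-0.00272903,  0.00365336,  0.00356651]), np.float64(0.002323316372614948), np.float64(0.7471264367816092))
[-0.06729499 -0.39480849 -2.66162808] [ 0.00187324  0.53679499 -0.00558469]
```

View pics/m2.png

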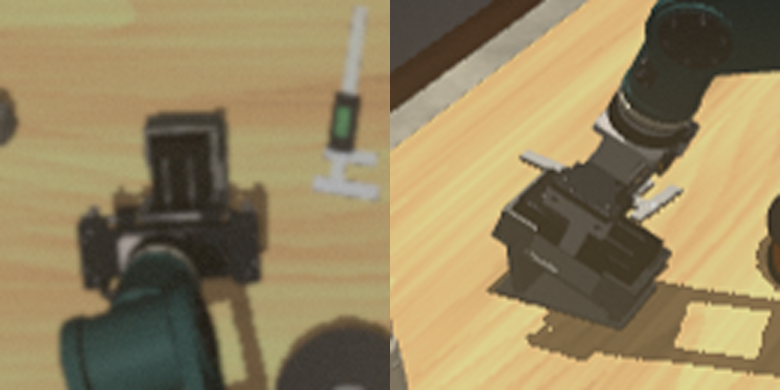

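Request:
move_arm(
  steps=[0, 0, 0, 0.003, -0.0003, -0.007, 0.5, 0, 0, 0, 0.006, -0.0003, -0.0135, 0.5, 0, 0, 0, 0.0085, -0.0003, -0.0185, 0.5, 0, 0, 0, 0.01, -0.0003, -0.0215, 0.5, 0, 0, 0, 0.011, -0.0003, -0.0235, 0.5, 0, 0, 0, 0.011, -0.0003, -0.0235, 0.5],
)

```text
time: 12.15
tool_pos: [0.5857, 0.1754, 0.0769]
ee_rot: [-3.141, -0.435, 0.035]
wrist_force: [0.4, 0.9, -4.1]
width: 0.0596
finger_force: 30.0
```

Request:
move_arm(
  steps=[0, 0, 0, 0.0004, 0, -0.0009, 0.5, 0, 0, 0, 0.0008, 0, -0.0018, 0.5, 0, 0, 0, 0.0012, 0, -0.0027, 0.5, 0, 0, 0, 0.0012, 0, -0.0027, 0.5, 0, 0, 0, 0.0012, 0, -0.0027, 0.5],
)

```text
time: 12.65
tool_pos: [0.587, 0.1755, 0.0749]
ee_rot: [-3.141, -0.436, 0.035]
wrist_force: [0.2, -0.7, -3.5]
width: 0.0598
finger_force: 30.0
```

Request:
move_arm(
  steps=[0, 0, 0, 0.0004, 0, -0.0009, 0.5, 0, 0, 0, 0.0008, 0, -0.0018, 0.5, 0, 0, 0, 0.0008, 0, -0.0018, 0.5, 0, 0, 0, 0.0008, 0, -0.0018, 0.5],
)

```text
time: 13.05
tool_pos: [0.5871, 0.1755, 0.0748]
ee_rot: [-3.141, -0.436, 0.035]
wrist_force: [-10.9, -1.9, 7.8]
width: 0.0597
finger_force: 30.0
```

Request:
move_arm(
  steps=[0, 0, 0, 0, 0, 0.001, 0.8, 0, 0, 0, 0, 0, 0.001, 0.8, 0, 0, 0, 0, 0, 0.001, 0.8, 0, 0, 0, 0, 0, 0.001, 0.8, 0, 0, 0, -0.008, 0, 0.018, 0.8, 0, 0, 0, -0.021, -0.001, 0.045, 0.8, 0, 0, 0, -0.038, -0.001, 0.082, 0.8, 0, 0, 0, -0.055, -0.001, 0.118, 0.8, 0, 0, 0, -0.09, -0.001, 0.14, 0.8, 0, 0, 0, -0.13, -0.001, 0.15, 0.8, 0, 0, 0, -0.18, 0.03, 0.16, 0.8, 0, 0, 0, -0.22, 0.07, 0.16, 0.8],
)

```text
time: 14.25
tool_pos: [0.3789, 0.2341, 0.235]
ee_rot: [-3.138, -0.441, 0.029]
wrist_force: [0.4, 1.0, -0.6]
width: 0.0752
finger_force: 0.0
```

```bash
cat > chk.py <<'E'
from fit import *
Rb=Rz(.035)@Ry(-np.radians(25))
def both(p,W):
    R=Rb;P=(W-[.595,.176,.056])@Rb
    b=sdb((P-[p[0],p[1],p[2]])@(Rz(p[3])@Ry(p[4])@Rx(p[5])),[0,0,.0175],[.07,.03,.0175]);return b
for n in('top','side'):
    im,d=snapshot(n);cv2.imwrite(f'pics/{n}3.png',im[:,:,::-1]);C=cloud(n,d)[d>0]
    L=(C-[.595,.176,.056])@Rb
    T=L[(abs(L[:,0])<.06)&(abs(L[:,1])<.025)&(L[:,2]>.01)&(L[:,2]<.09)]
    c=np.linalg.lstsq(np.c_[T[:,:2],np.ones(len(T))],T[:,2],rcond=None)[0]
    print(n,len(T),'top plane slope x,y,height',np.round(c,4),np.percentile(T[:,2],[2,50,98]))
    W=C[(abs(L[:,0])<.072)&(abs(L[:,1])<.05)&(L[:,2]>.006)&(L[:,2]<.06)]
    W=C[(abs(L[:,0])<.11)&(abs(L[:,1])<.06)&(L[:,2]>.006)&(L[:,2]<.06)]
    print(fit(bayd,[.595,.176,.035,0],W)[0])
a=cv2.imread('pics/top3.png')[110:230,200:330];b=cv2.imread('pics/side3.png')[170:290,220:350]
f=lambda q:cv2.resize(q,(390,390),interpolation=cv2.INTER_CUBIC)
cv2.imwrite('pics/m3.png',np.hstack([f(a),f(b)]));print(get_obs()['tool_pos'])
E
python3 chk.py
```

```text
top 531 top plane slope x,y,height [ 0.0003 -0.0143  0.0341] [0.02613718 0.03430934 0.04070307]
[0.58042656 0.17381852 0.04166698 0.03274947]
side 496 top plane slope x,y,height [-0.0001  0.0059  0.0336] [0.02858348 0.0336701  0.03858155]
[0.57954097 0.17716851 0.01272394 0.02948993]
[0.37553839 0.23966468 0.23387496]
```

View pics/m3.png

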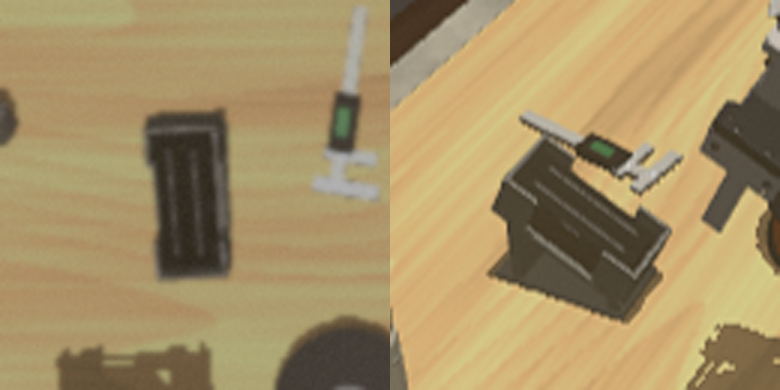

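The box's top plane is flat, about 34 mm above the bay floor. Both lids are shut, the box is seated between the bay walls (top view at about (190,195) px) and the gripper is clear, so I'm handing in.

```bash
python3 -c "
from bench import *
print(close_job())"
```

```text
the job is handed in; nothing more can be done
None
```

I folded both lids shut on the bench, laid the box flat in the sloped bay while holding it to the floor, released it, backed the gripper clear and handed the job in at about 14 s; no score came back.

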